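Square up a shelf board to its dowel

ROBOT

A 7-joint arm with a two-finger parallel gripper is mounted at the origin on the work surface. World frame = base frame: x ahead of the robot, y to its left, z up, the work surface at z = 0. Lengths are in m, angles in rad, forces in N, time in s.
With the tool pointing down it reaches from about 0.35 to 0.775 m from the base axis. Payload 3.1 kg.
Tool frame: the origin (TCP) lies midway between the tips of the shut fingers; the grasp point (between the pads) lies 19 mm behind it; z points along the fingers, y is the direction in which the jaws open and shut (so a half turn about z gives the same grasp; the last joint's range is limited). The gripper opens to 85 mm and grips with 20 to 120 N. Pads are 22 mm wide; open, the fingers measure 114 mm over their backs; the gripper's body (76 mm by 85 mm) begins 54 mm behind the grasp point. The pads swing forward as they close: fully open they stand 13 mm farther back than shut.
Start: joints at [-1.341, 0.311, 0.014, 1.512, -0.004, 1.319, -0.027], TCP at [0.148, 0.53, 0.231] pointing down, gripper open.
Joint ranges: [-2.7, 2.7], [-0.3, 1.91], [-1.27, 1.3], [0.12, 2.57], [-1.44, 4.58], [0.2, 2.03], [-3.05, 3.05]. Speed limits (rad/s): [2.79, 2.79, 3.14, 3.14, 3.14, 3.14, 3.14].

INTERFACE

Orientations are given as a unit quaternion [w, x, y, z].
In Python, from bench import manip gives the robot as it stands.
- The arm moves only by the tool play_rows, never from a script. Its argument "targets" is a list of rows, each an object with "delta_pos": the shift along the world's x, y, z as a fraction of full scale, a list of three; "turn": the turn, a rotation vector about the world's x, y, z as a fraction of full scale, a list of three; "gripper": the closure in counts, from 0 (fully open) to 255 (shut). In form: [{"delta_pos": [x, y, z], "turn": [rx, ry, rz], "gripper": gripper}, ...]. A call has 1 to 8 rows; each row is the pose to reach, as a shift and turn from the pose commanded when the call began; what a row does not reach only later rows make up. Full scale, the value 1, is 100 mm for a shift and 90 degrees for a turn. A row lasts 1/10 s, in which the tool goes at most 50 mm and 8.59 degrees, less where a joint would pass 70% of its speed; a pose out of reach is approached as far as the arm can. A call with a number of a shift or a turn outside -1 to 1 is refused whole. A call with a gripper value outside its range is refused whole. The fingers move at their own pace and stop on an object; the grip force is fixed at half the most. Time passes only in rows, so rows that repeat a pose let the fingers close. It gives the time, the measured TCP pose, the force and the opening at its end, in the units of the state.
- manip.sense(): the state, without advancing time (a new reading comes with each control period).
- manip.snapshot(name): name is "scene" or "top" or "wrist"; returns (picture, depth): 480x640x3 uint8, red, green, blue; 480x640 float32, m along the optical axis (not along the pixel's ray), 0 where there is no reading.
- manip.camera_params(name): a dict with "fx", "fy", "cx", "cy" (pixels), "R" (3x3) and "t" (3): a world point X has camera coordinates R X + t. Camera axes: x right, y down, z forward; pixel columns grow to the right and rows downward; lengths in m; the calibration is good to about 2 mm. The wrist camera is an equidistant fisheye: a pixel r from the principal point sees the ray r / f radians off the axis. A picture is of the moment at which its call begins: read the wrist's pose just before it. camera_params takes no time and is no camera call; for the wrist camera it gives the pose at the moment of the call.
- manip.finish_job(): hands the job in, once; it reports no verdict.
The state is a dict: "time_s": time; "joints": joint angles; "joint_velocities": joint speeds; "joint_torque": joint torques, N m; "eef_pos": TCP position; "eef_rot": TCP orientation; "ft_force": force on the tool from outside, world axes, zero at the start; "ft_torque": the same for the moment, N m; "width": finger opening in m.
Only numpy, scipy, OpenCV 4.12 (cv2) and the standard library are available. Lean on these libraries where they do the work, as an engineer would, in place of code of your own. Each camera call takes 0.05 s, during which the arm holds its last target. There are 200 camera calls.

TASK

Take the try square off the carton and lay it on the loose shelf board: first press its stock flush against the board's front edge with the blade clear to the right of the upright dowel, then slide it left along the edge until the blade touches the dowel. Leave it lying there, stock flush and blade against the dowel, ready for marking; do not shove the board away or disturb the other things.

Things in the scene. Friction and masses are not known exactly. Their poses are not given: they have to be found in the camera images.
- board: loose shelf board of pale wood, 220 (x) x 300 (y) x 18 mm thick, about 1.4 kg, lying flat. Origin: middle of its front edge (the 300 mm edge nearest the robot) at the underside; x from that edge into the board, y along the edge to the left, z up. Front edge face: x = 0; top: z = 18 mm. The tray and the tube stand on its far corners
- dowel: wooden dowel fixed upright in the board, 8 mm diameter, standing 30 mm proud of the top; origin at its foot on the board's top, at board x = 60, y = 30 mm
- square: try square, 0.27 kg, L-shaped from above: steel blade 180 (x) x 50 (y) x 3 mm with a grip rib along its middle (14 mm wide, x = 30 to 170, top 25 mm above blade's underside) and a dark wooden stock across its near end. Origin: blade underside, centreline, at the stock's inner face; x along the blade away from the stock, y left, z up. Mass centre x = 50, y = -10 mm. Starts lying on the carton
- stock: the square's stock, rigidly joined to the blade with the same origin and axes as square: a bar 22 mm (x = -22 to 0) x 130 mm (y = -105 to 25) x 30 mm (z = -10 to 20). Its inner face x = 0, reaching 10 mm below the blade's underside, is laid against the board's front edge
- lip_left (a point): point on the stock's inner face at its left end: square x = 0, y = 25, z = -5 mm
- lip_right (a point): point on the stock's inner face at its right end: square x = 0, y = -105, z = -5 mm
- blade_side (a point): point on the blade's left long edge: square x = 60, y = 25, z = 0 mm; this edge touches the dowel at the end
- carton: closed flat cardboard carton, fixed, 200 (x) x 160 (y) x 40 mm high; origin: middle of its front edge at the underside, x into the carton
- tray: blue magnetic bit tray 75 x 60 x 14 mm on the board's far right corner; origin under its centre; bystander
- tube: clear tube of shelf pins with white twist cap, 33 mm diameter, 73 mm tall, upright on the board's far left corner; origin under its centre; bystander
- leg_a: stainless furniture leg lying at the back, 30 mm diameter, 155 mm long, with a 50 mm square flange; bystander
- leg_b: second such leg; bystander
- ratchet: slim black ratchet screwdriver lying near the robot, 24 mm thick, 195 mm long; bystander
- spare_dowel: short loose wooden dowel, 35 x 12 x 12 mm, between carton and board; bystander

How it is judged:
On the way, in this order (a step that is already met when the one before it is completed fails the run):
1. blade flat on the board, 8 mm or more clear to the right of the dowel; stock pressed on the board's front edge with over 1.5 N for 0.2 s, both its ends within 2 mm of the edge (x of lip_left in the frame of board between -0.002 and 0.003 m and x of lip_right in the frame of board between -0.002 and 0.003 m and z of square in the frame of board between 0.016 and 0.0205 m and angle between square's own z axis and vertical below 0.03 rad and contact force between stock and board above 1.5 N and y of blade_side in the frame of board below 0.018 m), for 0.2 s.
2. square slid left: its blade, flat on the board, presses on the dowel with over 0.5 N for 0.1 s, both ends of the stock still within 3 mm of the edge (x of lip_left in the frame of board between -0.003 and 0.003 m and x of lip_right in the frame of board between -0.003 and 0.003 m and z of square in the frame of board between 0.016 and 0.0205 m and angle between square's own z axis and vertical below 0.03 rad and contact force between square and dowel above 0.5 N and y of blade_side in the frame of board above 0.024 m), for 0.1 s.
At the end, for the whole second after the job is handed in: Square and board lie at rest, the square with its blade flat on the board, both ends of the stock's inner face within 2 mm of the board's front edge, and the blade's left edge within 2 mm of the dowel's right side; released (x of lip_left in the frame of board between -0.002 and 0.003 m and x of lip_right in the frame of board between -0.002 and 0.003 m and z of square in the frame of board between 0.016 and 0.0205 m and angle between square's own z axis and vertical below 0.03 rad and y of blade_side in the frame of board between 0.024 and 0.029 m and linear speed of each of square, board below 0.01 m/s); the robot touches nothing.
It fails at once if the board is shoved more than 8 mm from where it lay (distance of board from where it was at the start of the episode above 0.008 m).
It fails at once if the dowel is pressed with more than 25 N (contact force between square and dowel above 25 N).
It fails at once if a bystander (tray, tube, legs, ratchet screwdriver, spare dowel) is moved more than 20 mm (distance of any of tray, tube, leg_a, leg_b, ratchet, spare_dowel from where it was at the start of the episode above 0.02 m).
It also fails if it takes over 72 s, if anything falls off the work surface, if the arm or the gripper's body presses on something with over 40 N, if the wrist force passes 120 N, or if a joint passes its speed limit or range.

## Working session

There is one attempt and no reset: what is moved stays moved. The work goes in short steps, Python scripts to look and compute and a tool call to move; the robot and the scene stay as the last step left them, time stands still between calls to the robot, and variables do not carry over. Pictures are saved under pics/ and viewed, about 8 in all and at most 12, crops included, and the job is handed in when it is done.

Besides the shell and the picture viewer there is one more tool, called as a command line: name --argument value ..., lists and objects as JSON in quotes. play_rows: Moves the arm, as the interface text tells. Shift numbers are shares of 100 mm and turn numbers shares of 90 degrees, none past 1 either way. Its arguments: {"type":"object","properties":{"targets":{"type":"array"}},"required":["targets"]}

```bash
mkdir -p pics
cat > h.py <<'E'
import numpy as np, cv2
from bench import manip
def snap(n):
    p=manip.camera_params(n); im,d=manip.snapshot(n); return im,d,p
def cloud(d,p):
    v,u=np.mgrid[0:480,0:640]
    c=np.stack([(u-p['cx'])/p['fx']*d,(v-p['cy'])/p['fy']*d,d],-1)
    return (c-np.array(p['t']))@np.array(p['R'])
def save(n,im): cv2.imwrite('pics/'+n,im[...,::-1])
E
python3 - <<'E'
from h import *
for n in ('top','scene'):
    im,d,p=snap(n); save(n+'1.png',im); np.savez(n+'1.npz',im=im,d=d,**p); print(n,{k:np.round(v,3).tolist() for k,v in p.items()})
print(manip.sense())
E
```

```text
top {'fx': 526.447, 'fy': 526.447, 'cx': 315.605, 'cy': 230.997, 'R': [[0.014, -0.999, -0.031], [-0.994, -0.011, -0.106], [0.106, 0.032, -0.994]], 't': [0.0, 0.574, 0.861]}
scene {'fx': 563.033, 'fy': 563.033, 'cx': 307.724, 'cy': 233.899, 'R': [[-0.608, 0.794, 0.011], [0.603, 0.47, -0.645], [-0.517, -0.385, -0.765]], 't': [0.369, -0.319, 1.448]}
{'time_s': 0.1, 'joints': array([-1.34071952,  0.31167181,  0.01400394,  1.51291051, -0.00439646,
        1.31922759, -0.02723693]), 'joint_velocities': array([-0.00041034, -0.00091305,  0.00051061, -0.00553807,  0.00056263,
       -0.00146116, -0.00162771]), 'joint_torque': array([ 6.86568183e-04, -3.80854654e+01,  1.46588017e-01, -2.31241876e+01,
        1.22376537e-02,  8.12275830e-03,  2.66255540e-05]), 'eef_pos': array([0.14745806, 0.52916862, 0.23030984]), 'eef_rot': array([-9.93766690e-05,  1.35455640e-01,  9.90782809e-01, -1.08876870e-03]), 'ft_force': array([ 0.16520131,  0.26114143, -0.20454229]), 'ft_torque': array([-0.03433961,  0.03227366, -0.01640959]), 'width': 0.08539072429684315}
```

View pics/top1.png

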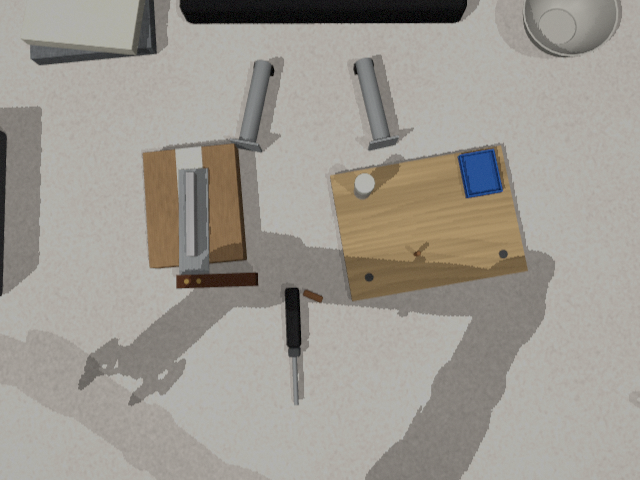

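View pics/scene1.png

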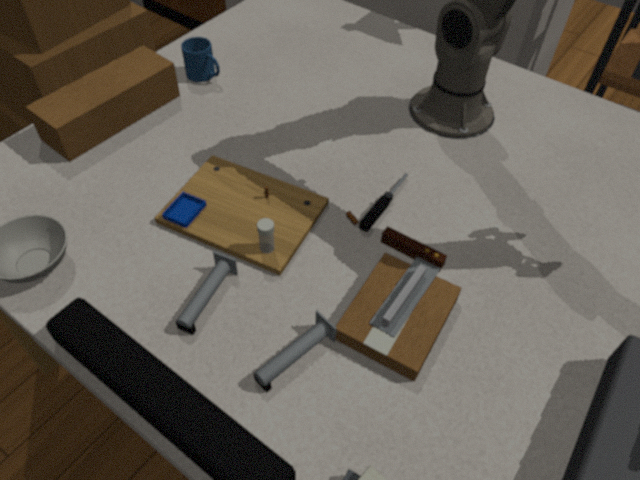

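The top view has the square on the carton, with its stock at (217,281) and rib from (190,170) to (190,255). The board's corners are near (331,174), (503,144), (527,271) and (350,300), its front edge is the lower one, and the dowel foot is near (416,254).

```bash
cat > m.py <<'E'
from h import *
z=np.load('top1.npz'); im=z['im']; p={k:z[k] for k in('R','t','fx','fy','cx','cy')}
def ray(uv,h):
    uv=np.atleast_2d(uv).astype(float); R=p['R'];t=p['t']
    d=np.c_[(uv[:,0]-p['cx'])/p['fx'],(uv[:,1]-p['cy'])/p['fy'],np.ones(len(uv))]@R
    c=-R.T@t; return c+d*((h-c[2])/d[:,2])[:,None]
E
python3 - <<'E'
from m import *
C=cloud(z['d'],p)
for n,(u,v) in dict(board=(440,220),boardfl=(352,290),table=(330,330),rib=(190,220),blade=(203,220),blade2=(183,200),stock=(230,280),carton=(225,200),tube=(364,183)).items():
    q=C[v-2:v+3,u-2:u+3].reshape(-1,3); print(n,np.round(np.median(q,0),4),np.round(q[:,2].std(),4),im[v,u])
hsv=cv2.cvtColor(im,cv2.COLOR_RGB2HSV)
# board mask
H,S,V=[hsv[...,i].astype(int) for i in range(3)]
m=((S>60)&(H>8)&(H<30)).astype(np.uint8); m[:,:320]=0;m[:130]=0;m[310:]=0;m[:,540:]=0
m=cv2.morphologyEx(m,cv2.MORPH_CLOSE,np.ones((9,9)))
c=max(cv2.findContours(m,0,1)[0],key=cv2.contourArea)
r=cv2.minAreaRect(c);b=cv2.boxPoints(r);B=ray(b,.018);print('board px',b.round(1).tolist());print(B.round(4));print([np.linalg.norm(B[i]-B[i-1]).round(4) for i in range(4)])
# front edge fit: for each column the lowest mask row
us=np.arange(365,515);vs=np.array([np.max(np.nonzero(m[:,u])[0]) for u in us])+.5
P=ray(np.c_[us,vs],.018);f=np.polyfit(P[:,1],P[:,0],1);res=P[:,0]-np.polyval(f,P[:,1]);print('front edge fit',f,res.std())
# stock
s=((V<110)&(S>90)).astype(np.uint8); s[:, :165]=0;s[:,270:]=0;s[:265]=0;s[300:]=0
c=max(cv2.findContours(s,0,1)[0],key=cv2.contourArea);b=cv2.boxPoints(cv2.minAreaRect(c));Q=ray(b,.06);print('stock',b.round(1).tolist());print(Q.round(4));print([np.linalg.norm(Q[i]-Q[i-1]).round(4) for i in range(4)])
big=cv2.resize(im[150:300,150:270],None,fx=5,fy=5,interpolation=cv2.INTER_CUBIC)
b2=cv2.resize(im[235:310,340:540],None,fx=3.5,fy=3.5,interpolation=cv2.INTER_CUBIC)
o=np.zeros((600,800,3),np.uint8);big=cv2.resize(big,(464,580));o[:580,:464]=big;
o=o[:580,:470];save('crop1.png',o);save('crop2.png',b2)
E
```

```text
board [ 0.5963 -0.2045  0.0176] 0.0016 [168 143 103]
boardfl [ 0.4755 -0.0552  0.0178] 0.0045 [119  99  69]
table [ 4.066e-01 -1.870e-02 -1.000e-04] 0.0013 [177 173 166]
rib [0.5862 0.2127 0.0654] 0.0014 [161 161 160]
blade [0.5892 0.197  0.0424] 0.0014 [95 94 95]
blade2 [0.6227 0.232  0.0429] 0.0017 [131 134 134]
stock [0.489  0.145  0.0598] 0.0015 [51 30 15]
carton [0.6238 0.1614 0.0404] 0.0015 [140 110  79]
tube [ 0.6447 -0.0704  0.0913] 0.0011 [179 178 174]
board px [[329.29998779296875, 174.6999969482422], [505.1000061035156, 143.6999969482422], [527.4000244140625, 270.3999938964844], [351.70001220703125, 301.3999938964844]]
[[ 0.6737 -0.0146  0.018 ]
 [ 0.7304 -0.3176  0.018 ]
 [ 0.5124 -0.3496  0.018 ]
 [ 0.4563 -0.0548  0.018 ]]
[np.float64(0.2211), np.float64(0.3082), np.float64(0.2204), np.float64(0.3001)]
front edge fit [-0.1871459   0.44697221] 0.0004892495683422333
stock [[176.60000610351562, 274.8999938964844], [257.0, 272.29998779296875], [257.3999938964844, 284.8999938964844], [177.0, 287.5]]
[[0.496  0.2328 0.06  ]
 [0.5021 0.101  0.06  ]
 [0.4818 0.0998 0.06  ]
 [0.4756 0.2313 0.06  ]]
[np.float64(0.0205), np.float64(0.132), np.float64(0.0204), np.float64(0.1316)]
```

View pics/crop1.png

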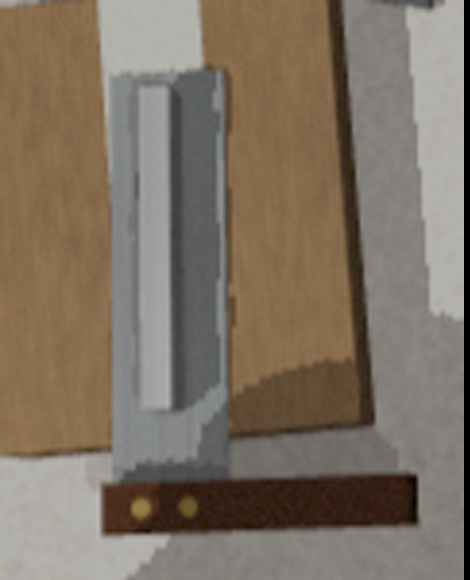

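The crop shows the square's blade and rib on the carton. Its stock hangs just in front, and the rib is clear on both sides for the fingers. Measured sizes match the given ones (board 220x300, stock 131x20.5, heights ok). I'll grasp the rib at square x≈85, clear of the dowel later.

play_rows --targets '[{"delta_pos":[0.4,-0.29,0],"turn":[0,0,0.09],"gripper":0},{"delta_pos":[0.8,-0.58,0],"turn":[0,0,0.18],"gripper":0},{"delta_pos":[1,-0.73,0],"turn":[0,0,0.202],"gripper":0}]'

```text
time_s: 0.4
eef_pos: [0.251, 0.4539, 0.2308]
eef_rot: [0.001, -0.023, 1.0, -0.001]
ft_force: [0.9, 0.3, -1.7]
width: 0.0857
```

play_rows --targets '[{"delta_pos":[0.4,-0.29,0],"turn":[0,0,0],"gripper":0},{"delta_pos":[0.8,-0.58,0],"turn":[0,0,0],"gripper":0},{"delta_pos":[1,-0.73,0],"turn":[0,0,0],"gripper":0}]'

```text
time_s: 0.7
eef_pos: [0.3521, 0.3793, 0.231]
eef_rot: [0.001, -0.019, 1.0, -0.001]
ft_force: [-0.3, -0.6, -0.4]
width: 0.0852
```

play_rows --targets '[{"delta_pos":[0.4,-0.29,0],"turn":[0,0,0],"gripper":0},{"delta_pos":[0.8,-0.58,0],"turn":[0,0,0],"gripper":0},{"delta_pos":[1,-0.73,0],"turn":[0,0,0],"gripper":0}]'

```text
time_s: 1.0
eef_pos: [0.4516, 0.3058, 0.2309]
eef_rot: [0.001, -0.019, 1.0, -0.002]
ft_force: [0.2, 0.3, -0.6]
width: 0.0857
```

play_rows --targets '[{"delta_pos":[0.4,-0.29,0],"turn":[0,0,0],"gripper":0},{"delta_pos":[0.8,-0.58,0],"turn":[0,0,0],"gripper":0},{"delta_pos":[1,-0.73,0],"turn":[0,0,0],"gripper":0},{"delta_pos":[1,-0.73,0],"turn":[0,0,0],"gripper":0},{"delta_pos":[1,-0.73,0],"turn":[0,0,0],"gripper":0}]'

```text
time_s: 1.5
eef_pos: [0.5473, 0.2375, 0.2305]
eef_rot: [-0.001, -0.022, 1.0, -0.0]
ft_force: [-0.3, 1.0, -0.3]
width: 0.0852
```

play_rows --targets '[{"delta_pos":[0.2,-0.13,-0.4],"turn":[0,0,0],"gripper":0},{"delta_pos":[0.36,-0.27,-0.8],"turn":[0,0,0],"gripper":0},{"delta_pos":[0.36,-0.27,-1],"turn":[0,0,0],"gripper":0},{"delta_pos":[0.36,-0.27,-1],"turn":[0,0,0],"gripper":0},{"delta_pos":[0.36,-0.27,-1],"turn":[0,0,0],"gripper":0}]'

```text
time_s: 2.0
eef_pos: [0.5825, 0.2133, 0.1317]
eef_rot: [-0.0, -0.024, 1.0, 0.001]
ft_force: [-0.2, 0.6, 0.3]
width: 0.085
```

Run:
```python
from h import *
im,d,p=snap('wrist'); save('w1.png',im); np.savez('w1.npz',im=im,d=d,**p); s=manip.sense(); print(s['eef_pos'],s['eef_rot']); print({k:np.round(v,3).tolist() for k,v in p.items()})
```

```text
[0.58351128 0.21338422 0.13291638] [ 9.36352688e-04 -2.43833180e-02  9.99701599e-01  1.13612517e-03]
{'fx': 371.648, 'fy': 371.648, 'cx': 316.272, 'cy': 231.878, 'R': [[-0.048, 0.999, 0.001], [0.952, 0.045, 0.303], [0.302, 0.016, -0.953]], 't': [-0.185, -0.574, 0.105]}
```

View pics/w1.png

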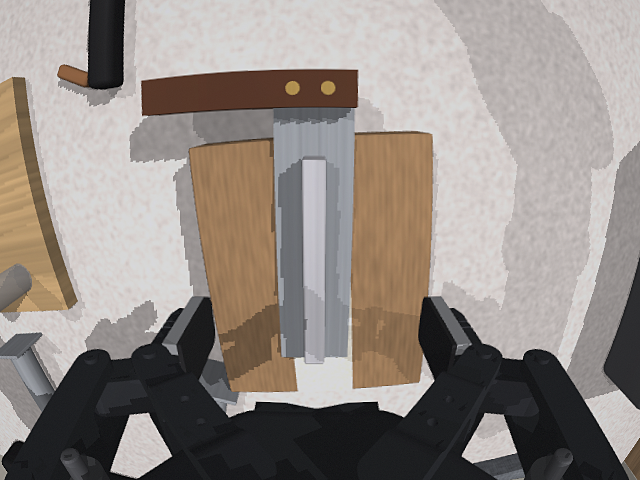

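The wrist view shows the rib centred between the open fingers at u≈314, rows 159 to 362, and the stock from (142,97) to (357,88).

```bash
cat >> h.py <<'E'
def wray(p,uv,h):
    uv=np.atleast_2d(uv).astype(float); x=(uv-[p['cx'],p['cy']])/p['fx']; r=np.linalg.norm(x,axis=1)
    d=np.c_[x/r[:,None]*np.sin(r)[:,None],np.cos(r)]@p['R']; c=-p['R'].T@p['t']
    return c+d*((h-c[2])/d[:,2])[:,None]
E
python3 - <<'E'
from h import *
z=np.load('w1.npz')
q=wray(z,[[314,159],[314,362],[303,180],[325,180],[303,340],[325,340]],.065);print('rib',q.round(4))
q=wray(z,[[142,80],[357,70]],.06);print('stock outer',q.round(4))
import m
print('dowel foot top cam',m.ray([416,254],.018))
print('edge mid?',m.ray([[351.7,300.5],[527.2,271]],.018))
E
```

```text
rib [[0.529  0.2094 0.065 ]
 [0.6671 0.2156 0.065 ]
 [0.5413 0.2037 0.065 ]
 [0.5407 0.2162 0.065 ]
 [0.6485 0.2074 0.065 ]
 [0.6478 0.2222 0.065 ]]
stock outer [[0.482  0.1026 0.06  ]
 [0.4765 0.2312 0.06  ]]
dowel foot top cam [[ 0.53776001 -0.1633581   0.018     ]]
edge mid? [[ 0.45780991 -0.05486115  0.018     ]
 [ 0.51139257 -0.34918943  0.018     ]]
```

play_rows --targets '[{"delta_pos":[0,-0.015,-0.4],"turn":[0,0,0],"gripper":0},{"delta_pos":[0,-0.015,-0.75],"turn":[0,0,0],"gripper":0},{"delta_pos":[0,-0.015,-0.86],"turn":[0,0,0],"gripper":0},{"delta_pos":[0,-0.015,-0.86],"turn":[0,0,0],"gripper":0},{"delta_pos":[0,-0.015,-0.86],"turn":[0,0,0],"gripper":0}]'

```text
time_s: 2.55
eef_pos: [0.5853, 0.2105, 0.0477]
eef_rot: [0.002, -0.023, 1.0, 0.001]
ft_force: [0.1, 0.5, 0.0]
width: 0.085
```

play_rows --targets '[{"delta_pos":[0,0,0],"turn":[0,0,0],"gripper":255},{"delta_pos":[0,0,0],"turn":[0,0,0],"gripper":255},{"delta_pos":[0,0,0],"turn":[0,0,0],"gripper":255},{"delta_pos":[0,0,0],"turn":[0,0,0],"gripper":255},{"delta_pos":[0,0,0],"turn":[0,0,0],"gripper":255},{"delta_pos":[0,0,0],"turn":[0,0,0],"gripper":255},{"delta_pos":[0,0,0],"turn":[0,0,0],"gripper":255},{"delta_pos":[0,0,0],"turn":[0,0,0],"gripper":255}]'

```text
time_s: 3.35
eef_pos: [0.584, 0.2099, 0.0459]
eef_rot: [0.0, -0.023, 1.0, 0.0]
ft_force: [-0.5, 0.1, 4.2]
width: 0.0123
```

play_rows --targets '[{"delta_pos":[0,0,0.1],"turn":[0,0,0],"gripper":255},{"delta_pos":[0,0,0.3],"turn":[0,0,0],"gripper":255},{"delta_pos":[0,0,0.6],"turn":[0,0,0],"gripper":255},{"delta_pos":[0,0,0.9],"turn":[0,0,0],"gripper":255},{"delta_pos":[0,0,1],"turn":[0,0,0],"gripper":255},{"delta_pos":[0,0,1],"turn":[0,0,0],"gripper":255},{"delta_pos":[0,0,1],"turn":[0,0,0],"gripper":255}]'

```text
time_s: 4.05
eef_pos: [0.5824, 0.2088, 0.1435]
eef_rot: [-0.002, -0.023, 1.0, -0.001]
ft_force: [-0.8, 0.5, -2.8]
width: 0.0122
```

Run:
```python
from h import *
im,d,p=snap('wrist'); save('w2.png',im); np.savez('w2.npz',im=im,d=d,**p); s=manip.sense(); print(s['eef_pos'],s['eef_rot'],s['ft_force'],s['ft_torque'],s['width'])
```

```text
[0.58202486 0.20874011 0.14290991] [-2.16721676e-03 -2.27254416e-02  9.99739069e-01 -8.07173331e-04] [ 0.24795579 -0.5026469  -2.08354315] [ 0.00748287 -0.05836785  0.08251339] 0.012589706056155016
```

View pics/w2.png

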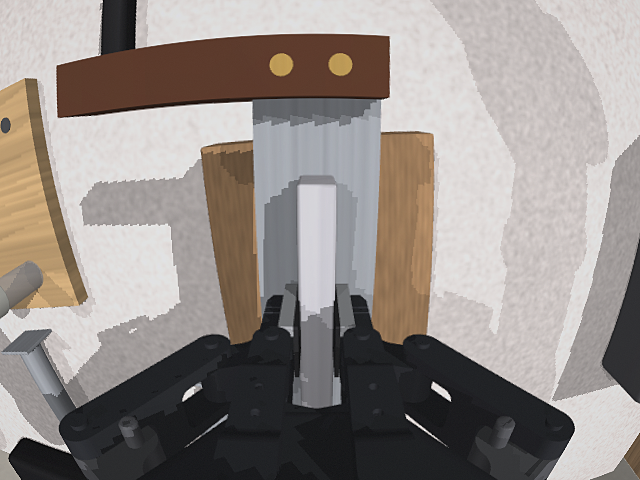

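Grasped. The square hangs between the pads, with the stock at (57..390, 35..117) and the carton left behind. I'll measure its tilt and offset in the hand from the depth picture.

```bash
cat >> h.py <<'E'
def wcloud(d,p):
    v,u=np.mgrid[0:480,0:640]; x=np.stack([u-p['cx'],v-p['cy']],-1)/p['fx']; r=np.linalg.norm(x,axis=-1)+1e-9
    c=np.concatenate([x*(np.tan(r)/r)[...,None]*d[...,None],d[...,None]],-1)
    return (c-p['t'])@p['R']
E
python3 - <<'E'
from h import *
z=np.load('w2.npz');C=wcloud(z['d'],z)
def f(n,u0,u1,v0,v1):
    q=C[v0:v1,u0:u1].reshape(-1,3); print(n,np.median(q,0).round(4),q[:,2].std().round(4))
f('stock L',355,380,55,85);f('stock R',80,110,78,95);f('stock mid',200,240,55,85);f('blade L near',350,372,130,160);f('blade L far',345,372,240,280);f('blade R near',262,280,130,160);f('ribtop near',308,328,190,210);f('ribtop far',308,328,250,280);f('board',5,15,100,200)
P=wray(z,[[57,66],[57.5,117],[390,37],[389,97],[253,101],[380,99]],.157);print(P.round(4))
E
```

```text
stock L [0.4875 0.2217 0.1578] 0.0007
stock R [0.4915 0.1195 0.158 ] 0.0113
stock mid [0.4889 0.1711 0.1578] 0.0111
blade L near [0.515  0.2229 0.1407] 0.0098
blade L far [0.563  0.2254 0.1406] 0.0089
blade R near [0.5164 0.1878 0.1408] 0.0108
ribtop near [0.533  0.2069 0.1627] 0.0062
ribtop far [0.5569 0.2079 0.1627] 0.0051
board [ 0.5225 -0.0811  0.0182] 0.012
[[0.4807 0.0988 0.157 ]
 [0.5021 0.0994 0.157 ]
 [0.4749 0.2293 0.157 ]
 [0.4966 0.2299 0.157 ]
 [0.5002 0.1832 0.157 ]
 [0.4975 0.2268 0.157 ]]
```

play_rows --targets '[{"delta_pos":[0,-0.2,0],"turn":[0,0,0.03],"gripper":255},{"delta_pos":[0,-0.5,0],"turn":[0,0,0.06],"gripper":255},{"delta_pos":[0,-0.8,0],"turn":[0,0,0.09],"gripper":255},{"delta_pos":[0,-1,0],"turn":[0,0,0.09],"gripper":255}]'

```text
time_s: 4.5
eef_pos: [0.5822, 0.1055, 0.143]
eef_rot: [-0.002, -0.092, 0.996, -0.001]
ft_force: [-0.4, -0.0, -2.4]
width: 0.0124
```

play_rows --targets '[{"delta_pos":[0,-0.3,0],"turn":[0,0,0],"gripper":255},{"delta_pos":[0,-0.6,0],"turn":[0,0,0],"gripper":255},{"delta_pos":[0,-0.9,0],"turn":[0,0,0],"gripper":255},{"delta_pos":[0,-1,0],"turn":[0,0,0],"gripper":255}]'

```text
time_s: 4.9
eef_pos: [0.582, 0.0035, 0.1434]
eef_rot: [-0.002, -0.09, 0.996, -0.002]
ft_force: [-0.5, -0.6, -2.6]
width: 0.0125
```

play_rows --targets '[{"delta_pos":[0,-0.3,0],"turn":[0,0,0],"gripper":255},{"delta_pos":[0,-0.6,0],"turn":[0,0,0],"gripper":255},{"delta_pos":[0,-0.9,0],"turn":[0,0,0],"gripper":255},{"delta_pos":[0,-1,0],"turn":[0,0,0],"gripper":255}]'

```text
time_s: 5.3
eef_pos: [0.5822, -0.0951, 0.1439]
eef_rot: [-0.002, -0.091, 0.996, -0.001]
ft_force: [-0.7, 0.2, -3.1]
width: 0.0125
```

play_rows --targets '[{"delta_pos":[-0.1,-0.3,0],"turn":[0,0,0],"gripper":255},{"delta_pos":[-0.2,-0.6,0],"turn":[0,0,0],"gripper":255},{"delta_pos":[-0.31,-0.9,0],"turn":[0,0,0],"gripper":255},{"delta_pos":[-0.31,-1,0],"turn":[0,0,0],"gripper":255},{"delta_pos":[-0.31,-1,0],"turn":[0,0,0],"gripper":255},{"delta_pos":[-0.31,-1,0],"turn":[0,0,0],"gripper":255}]'

```text
time_s: 5.9
eef_pos: [0.5533, -0.1878, 0.1446]
eef_rot: [-0.0, -0.095, 0.996, 0.001]
ft_force: [0.7, 0.6, -2.1]
width: 0.0128
```

Run:
```python
from h import *
im,d,p=snap('wrist'); save('w3.png',im); np.savez('w3.npz',im=im,d=d,**p); s=manip.sense(); print(s['eef_pos'],s['eef_rot'],s['ft_force'],s['width'])
```

```text
[ 0.55352586 -0.1872329   0.14468246] [-2.16078661e-05 -9.51777285e-02  9.95459232e-01  1.45474501e-03] [-0.87248972  0.25278869 -2.51102806] 0.012739874054718393
```

View pics/w3.png

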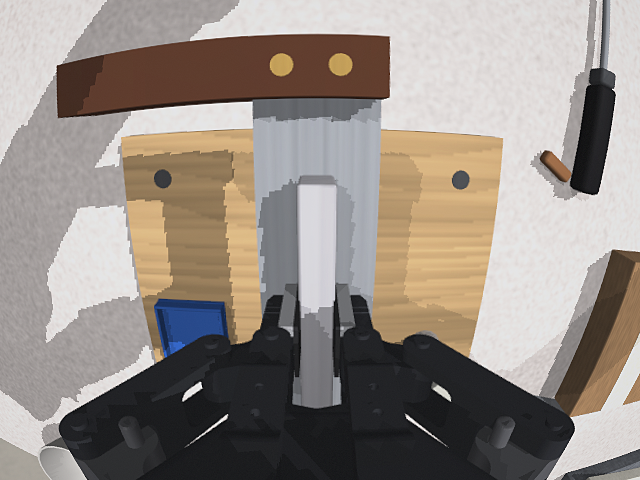

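The wrist view shows the square above the board. The board's front edge runs from (121,138) to (502,138), roughly parallel to the stock, and the dowel is hidden beneath the blade. I'll measure the edge from this view.

```bash
cat > edge.py <<'E'
from h import *
def edge(z,cols,v0,v1,h=.018):
    im=z['im']; hsv=cv2.cvtColor(im,cv2.COLOR_RGB2HSV); pts=[]
    m=(hsv[...,1]>55)&(hsv[...,0]>12)&(hsv[...,0]<28)
    for u in cols:
        c=np.nonzero(m[v0:v1,u])[0]
        if len(c): pts.append((u,v0+c[0]-.5))
    P=wray(z,pts,h); 
    for _ in range(3):
        f=np.polyfit(P[:,1],P[:,0],1); r=P[:,0]-np.polyval(f,P[:,1]); P=P[abs(r)<2*r.std()+2e-4]
    return f,r.std(),len(P)
E
python3 - <<'E'
from edge import *
z=np.load('w3.npz'); cols=list(range(128,246))+list(range(392,496))
f,s,n=edge(z,cols,122,160); print('edge',f,s,n,'yaw',-np.arctan(f[0]))
C=wray(z,[[121,138],[502,138]],.018);print('corners',C.round(4),np.linalg.norm(C[0]-C[1]),C.mean(0))
P=wray(z,[[57.5,117],[389,97]],.157+.0012);print('stock inner',P.round(4),'yaw',-np.arctan((P[1,0]-P[0,0])/(P[1,1]-P[0,1])))
D=np.array([[.5378,-.163,.02],[.5378,-.163,.048]])@z['R'].T+z['t']
for q in D:
    th=np.arctan2(np.hypot(q[0],q[1]),q[2]);print('dowel px',q[:2]/np.hypot(*q[:2])*th*z['fx']+[z['cx'],z['cy']])
E
```

```text
edge [-0.185299    0.44761795] 0.0002241543064316056 222 yaw 0.18322085780308398
corners [[ 0.5141 -0.3516  0.018 ]
 [ 0.4589 -0.0579  0.018 ]] 0.29885589315045513 [ 0.48650769 -0.20476322  0.018     ]
stock inner [[ 0.4894 -0.307   0.1582]
 [ 0.4653 -0.1793  0.1582]] yaw 0.18647644140046213
dowel px [352.85373685 208.201296  ]
dowel px [356.88863343 218.31451323]
```

play_rows --targets '[{"delta_pos":[0.04,-0.21,0],"turn":[0,0,-0.002],"gripper":255},{"delta_pos":[0.04,-0.21,-0.2],"turn":[0,0,-0.002],"gripper":255},{"delta_pos":[0.04,-0.21,-0.5],"turn":[0,0,-0.002],"gripper":255},{"delta_pos":[0.04,-0.21,-0.8],"turn":[0,0,-0.002],"gripper":255},{"delta_pos":[0.04,-0.21,-1],"turn":[0,0,-0.002],"gripper":255},{"delta_pos":[0.04,-0.21,-1],"turn":[0,0,-0.002],"gripper":255},{"delta_pos":[0.04,-0.21,-1],"turn":[0,0,-0.002],"gripper":255}]'

```text
time_s: 6.65
eef_pos: [0.5575, -0.2098, 0.0454]
eef_rot: [0.0, -0.093, 0.996, 0.001]
ft_force: [0.8, -0.4, -1.5]
width: 0.0123
```

Run:
```python
from edge import *
im,d,p=snap('wrist'); save('w4.png',im); np.savez('w4.npz',im=im,d=d,**p); s=manip.sense(); print(s['eef_pos'],s['eef_rot'],s['ft_force'],s['width'])
```

```text
[ 0.55825533 -0.21070205  0.04647038] [ 1.18842098e-03 -9.27996671e-02  9.95684076e-01 -1.73953620e-04] [ 0.25692225 -0.23841721 -1.59947595] 0.012362641632992815
```

View pics/w4.png

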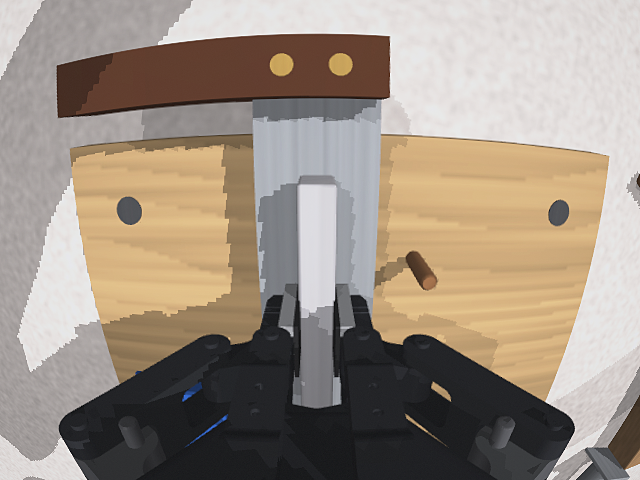

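Now the board edge, and the dowel with its foot near (412,256) and tip near (430,284), are both visible, with the blade clear to the dowel's right.

Run:
```python
from edge import *
z=np.load('w4.npz'); cols=list(range(80,246))+list(range(395,600))
f,s,n=edge(z,cols,125,165); yaw=-np.arctan(f[0]); print('edge',f,s,n,'yaw',yaw)
ex=np.array([np.cos(yaw),np.sin(yaw)]);ey=np.array([-ex[1],ex[0]])
C=wray(z,[[70,149],[609,157]],.018)[:,:2];print('corners',C.round(4),np.linalg.norm(C[0]-C[1]))
o=C.mean(0);o[0]=np.polyval(f,o[1]);print('o',o)
B=lambda q:((np.atleast_2d(q)[:,:2]-o)@np.c_[ex,ey]).round(4)
print('dowel foot',B(wray(z,[413,256],.018)),'tip',B(wray(z,[430,283],.048)))
t=.046; P=wray(z,[[57.5,117],[389,97]],t-.0055+.02);print('stock inner',B(P),'yaw',-np.arctan((P[1,0]-P[0,0])/(P[1,1]-P[0,1])))
print('blade L',B(wray(z,[[380,130],[374,270]],t-.0055+.003)))
C=wcloud(z['d'],z)
for n,(u0,u1,v0,v1) in dict(sL=(355,380,55,85),sR=(80,110,78,95),bl=(350,372,130,160),bl2=(345,372,240,280),board=(450,520,180,250)).items(): print(n,np.median(C[v0:v1,u0:u1,2]).round(4))
print('ex',ex,'ey',ey,'tcp',B(manip.sense()['eef_pos']))
```

```text
edge [-0.1848683   0.44739673] 0.00016232692042591996 371 yaw 0.18280442424523716
corners [[ 0.5135 -0.3514]
 [ 0.4593 -0.0568]] 0.2995217442752693
o [ 0.48513466 -0.20413412]
dowel foot [[0.0596 0.0297]] tip [[0.0604 0.03  ]]
stock inner [[-0.0146 -0.1229]
 [-0.0147  0.0056]] yaw 0.18348039604244054
blade L [[-0.0026  0.0056]
 [ 0.0559  0.0057]]
sL 0.0594
sR 0.0593
bl 0.0424
bl2 0.0425
board 0.018
ex [0.98333775 0.18178798] ey [-0.18178798  0.98333775] tcp [[ 0.0707 -0.0198]]
```

play_rows --targets '[{"delta_pos":[0,0,-0.1],"turn":[0,0,0],"gripper":255},{"delta_pos":[0,0,-0.18],"turn":[0,0,0],"gripper":255},{"delta_pos":[0,0,-0.2],"turn":[0,0,0],"gripper":255},{"delta_pos":[0,0,-0.2],"turn":[0,0,0],"gripper":255},{"delta_pos":[0,0,-0.2],"turn":[0,0,0],"gripper":255}]'

```text
time_s: 7.2
eef_pos: [0.5567, -0.2118, 0.0254]
eef_rot: [0.0, -0.092, 0.996, -0.0]
ft_force: [-0.3, 0.6, -2.2]
width: 0.013
```

play_rows --targets '[{"delta_pos":[0,0,-0.008],"turn":[0,0,0],"gripper":255},{"delta_pos":[0,0,-0.012],"turn":[0,0,0],"gripper":255},{"delta_pos":[0,0,-0.012],"turn":[0,0,0],"gripper":255},{"delta_pos":[0,0,-0.012],"turn":[0,0,0],"gripper":255}]'

```text
time_s: 7.6
eef_pos: [0.5567, -0.2117, 0.0242]
eef_rot: [0.0, -0.092, 0.996, -0.0]
ft_force: [0.6, -0.3, -2.2]
width: 0.0124
```

Run:
```python
from edge import *
im,d,p=snap('wrist'); s=manip.sense(); print(s['eef_pos'],s['ft_force'],s['ft_torque'])
C=wcloud(d,p)
for n,(u0,u1,v0,v1) in dict(sL=(355,380,55,85),sR=(80,110,78,95),bl=(350,372,130,160),bl2=(345,372,240,280),board=(500,540,200,250)).items(): print(n,np.median(C[v0:v1,u0:u1,2]).round(4))
```

```text
[ 0.5566659  -0.21166378  0.0241622 ] [-0.39462168 -0.45980069 -3.28416257] [ 0.05333294 -0.07401872 -0.00625286]
sL 0.0382
sR 0.0382
bl 0.0212
bl2 0.0213
board 0.018
```

play_rows --targets '[{"delta_pos":[0.04,0.007,-0.002],"turn":[0,0,0],"gripper":255},{"delta_pos":[0.08,0.015,-0.003],"turn":[0,0,0],"gripper":255},{"delta_pos":[0.118,0.022,-0.003],"turn":[0,0,0],"gripper":255},{"delta_pos":[0.118,0.022,-0.003],"turn":[0,0,0],"gripper":255},{"delta_pos":[0.118,0.022,-0.003],"turn":[0,0,0],"gripper":255},{"delta_pos":[0.118,0.022,-0.003],"turn":[0,0,0],"gripper":255}]'

```text
time_s: 8.25
eef_pos: [0.5687, -0.2094, 0.0239]
eef_rot: [0.0, -0.092, 0.996, -0.0]
ft_force: [0.6, 0.9, -2.4]
width: 0.013
```

play_rows --targets '[{"delta_pos":[0.01,0.002,0],"turn":[0,0,0],"gripper":255},{"delta_pos":[0.015,0.003,0],"turn":[0,0,0],"gripper":255},{"delta_pos":[0.015,0.003,0],"turn":[0,0,0],"gripper":255},{"delta_pos":[0.015,0.003,0],"turn":[0,0,0],"gripper":255}]'

```text
time_s: 8.65
eef_pos: [0.5693, -0.2094, 0.0239]
eef_rot: [-0.0, -0.092, 0.996, 0.0]
ft_force: [-2.3, -0.2, 0.8]
width: 0.0126
```

```bash
cat > look.py <<'E'
from edge import *
import sys
s=manip.sense(); f1=s['ft_force']
im,d,p=snap('wrist'); s2=manip.sense(); n=sys.argv[1]; np.savez(n+'.npz',im=im,d=d,**p); save(n+'.png',im); z=dict(p,im=im)
z={k:np.array(v) for k,v in z.items()}
cols=[u for u in range(60,246)]+[u for u in range(400,600)]
v0=int(sys.argv[2]) if len(sys.argv)>2 else 119
f,sd,k=edge(z,cols,v0,175); yaw=-np.arctan(f[0])
ex=np.array([np.cos(yaw),np.sin(yaw)]);F=(f1+s2['ft_force'])/2
print('edge',f.round(4),sd.round(5),k,'yaw',yaw.round(4)); P=wray(z,[[57.5,117],[389,97]],s2['eef_pos'][2]-.006+.02)
print('stock inner x_b',[((q[0]-np.polyval(f,q[1]))*ex[0]).round(4) for q in P])
print('tcp',s2['eef_pos'].round(4),'F',F.round(2),'along ex %.2f ey %.2f'%(F[:2]@ex,F[:2]@[-ex[1],ex[0]]),'tq',s2['ft_torque'].round(3))
C=wcloud(d,p); print('z stock/blade',[np.median(C[a:b,c:e,2]).round(4) for c,e,a,b in((355,380,55,85),(80,110,78,95),(350,372,130,160),(345,372,240,280))])
E
python3 look.py w5
```

```text
edge [-0.1867  0.449 ] 0.00143 386 yaw 0.1846
stock inner x_b [np.float64(-0.0054), np.float64(-0.0049)]
tcp [ 0.5693 -0.2094  0.0239] F [-2.42 -0.48  0.83] along ex -2.47 ey -0.03 tq [0.048 0.555 0.012]
z stock/blade [np.float64(0.0379), np.float64(0.0381), np.float64(0.021), np.float64(0.0211)]
```

View pics/w5.png

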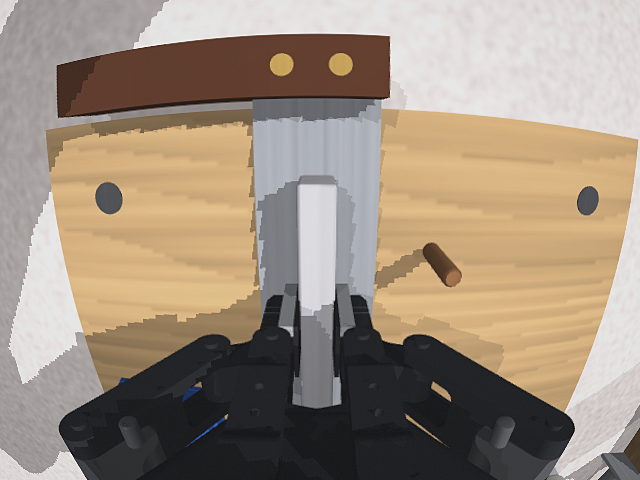

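The stock is close to the edge, with the board edge at v≈110, just below the stock's rim at v≈100. My search started below that line, so I'll redo it with the right rows.

```bash
sed -i 's/cols=\[u for u in range(60,246)\]+\[u for u in range(400,600)\]/cols=list(range(400,600))/' look.py
python3 - <<'E'
from edge import *
z=np.load('w5.npz')
f,sd,k=edge(z,range(400,600),100,160);yaw=-np.arctan(f[0]);print(f,sd,k,yaw)
P=wray(z,[[57.5,117],[389,97]],.0381);print([((q[0]-np.polyval(f,q[1]))*np.cos(yaw)).round(4) for q in P])
ex=np.array([np.cos(yaw),np.sin(yaw)]);E=np.c_[ex,[-ex[1],ex[0]]]
D=wray(z,[[428,246]],.018)[0,:2];o=np.array([np.polyval(f,D[1]),D[1]]);print('dowel x_b',((D-o)@E))
E
```

```text
[-0.18455208  0.44803815] 0.00012776403469134994 200 0.18249863324885954
[np.float64(-0.0038), np.float64(-0.0035)]
dowel x_b [ 0.05783637 -0.01067382]
```

play_rows --targets '[{"delta_pos":[0,0,0.004],"turn":[0,0,0],"gripper":255},{"delta_pos":[0,0,0.006],"turn":[0,0,0],"gripper":255},{"delta_pos":[0,0,0.006],"turn":[0,0,0],"gripper":255}]'

```text
time_s: 9.0
eef_pos: [0.5703, -0.2088, 0.0242]
eef_rot: [0.0, -0.092, 0.996, 0.0]
ft_force: [0.3, -0.8, -3.1]
width: 0.0124
```

```bash
python3 look.py w6 100
```

```text
edge [-0.185   0.4479] 0.00013 200 yaw 0.1829
stock inner x_b [np.float64(-0.0027), np.float64(-0.0024)]
tcp [ 0.5702 -0.2089  0.0241] F [-0.41 -0.32 -2.62] along ex -0.46 ey -0.24 tq [ 0.03  -0.03  -0.009]
z stock/blade [np.float64(0.0381), np.float64(0.0382), np.float64(0.0211), np.float64(0.0213)]
```

play_rows --targets '[{"delta_pos":[0.005,0.001,0],"turn":[0,0,0],"gripper":255},{"delta_pos":[0.01,0.002,0],"turn":[0,0,0],"gripper":255},{"delta_pos":[0.01,0.002,0],"turn":[0,0,0],"gripper":255},{"delta_pos":[0.01,0.002,0],"turn":[0,0,0],"gripper":255}]'

```text
time_s: 9.45
eef_pos: [0.571, -0.209, 0.0244]
eef_rot: [0.0, -0.092, 0.996, 0.0]
ft_force: [-0.1, -0.2, -1.6]
width: 0.0127
```

play_rows --targets '[{"delta_pos":[0.005,0.001,0],"turn":[0,0,0],"gripper":255},{"delta_pos":[0.008,0.0015,0],"turn":[0,0,0],"gripper":255},{"delta_pos":[0.008,0.0015,0],"turn":[0,0,0],"gripper":255},{"delta_pos":[0.008,0.0015,0],"turn":[0,0,0],"gripper":255}]'

```text
time_s: 9.85
eef_pos: [0.5717, -0.2088, 0.0244]
eef_rot: [0.0, -0.092, 0.996, 0.0]
ft_force: [0.1, -0.1, -2.8]
width: 0.0124
```

```bash
python3 look.py w7 100
```

```text
edge [-0.1848  0.448 ] 0.00013 200 yaw 0.1828
stock inner x_b [np.float64(-0.0014), np.float64(-0.0011)]
tcp [ 0.5717 -0.2088  0.0244] F [-0.06  0.1  -2.11] along ex -0.04 ey 0.11 tq [ 0.065 -0.041  0.031]
z stock/blade [np.float64(0.0384), np.float64(0.0384), np.float64(0.0214), np.float64(0.0215)]
```

play_rows --targets '[{"delta_pos":[0.005,0.001,-0.001],"turn":[0,0,0],"gripper":255},{"delta_pos":[0.008,0.0015,-0.001],"turn":[0,0,0],"gripper":255},{"delta_pos":[0.008,0.0015,-0.001],"turn":[0,0,0],"gripper":255},{"delta_pos":[0.008,0.0015,-0.001],"turn":[0,0,0],"gripper":255}]'

```text
time_s: 10.3
eef_pos: [0.5726, -0.2087, 0.0243]
eef_rot: [0.0, -0.092, 0.996, 0.0]
ft_force: [0.8, -0.3, -2.8]
width: 0.0125
```

play_rows --targets '[{"delta_pos":[0.003,0.0005,0],"turn":[0,0,0],"gripper":255},{"delta_pos":[0.005,0.001,0],"turn":[0,0,0],"gripper":255},{"delta_pos":[0.005,0.001,0],"turn":[0,0,0],"gripper":255},{"delta_pos":[0.005,0.001,0],"turn":[0,0,0],"gripper":255}]'

```text
time_s: 10.7
eef_pos: [0.5727, -0.2086, 0.0242]
eef_rot: [-0.0, -0.092, 0.996, 0.0]
ft_force: [-0.8, 0.3, -2.0]
width: 0.013
```

```bash
python3 look.py w8 100
```

```text
edge [-0.1849  0.4479] 0.00013 200 yaw 0.1829
stock inner x_b [np.float64(-0.0003), np.float64(-0.0)]
tcp [ 0.5727 -0.2087  0.0242] F [-0.91  0.32 -2.18] along ex -0.84 ey 0.48 tq [0.012 0.219 0.001]
z stock/blade [np.float64(0.0384), np.float64(0.0383), np.float64(0.0213), np.float64(0.0213)]
```

play_rows --targets '[{"delta_pos":[0.005,0.001,0],"turn":[0,0,0],"gripper":255},{"delta_pos":[0.01,0.002,0],"turn":[0,0,0],"gripper":255},{"delta_pos":[0.01,0.002,0],"turn":[0,0,0],"gripper":255},{"delta_pos":[0.01,0.002,0],"turn":[0,0,0],"gripper":255},{"delta_pos":[0.01,0.002,0],"turn":[0,0,0],"gripper":255}]'

```text
time_s: 11.25
eef_pos: [0.5727, -0.2086, 0.0241]
eef_rot: [-0.001, -0.092, 0.996, 0.0]
ft_force: [-5.5, -1.0, -1.3]
width: 0.0122
```

```bash
python3 look.py w9 100
```

```text
edge [-0.1844  0.448 ] 0.00013 200 yaw 0.1823
stock inner x_b [np.float64(-0.0002), np.float64(0.0)]
tcp [ 0.5728 -0.2086  0.0241] F [-5.4  -0.21 -0.75] along ex -5.35 ey 0.78 tq [-0.05   1.046  0.081]
z stock/blade [np.float64(0.0383), np.float64(0.0383), np.float64(0.0213), np.float64(0.0213)]
```

Stock is flush: about 5.3 N press, edge not moved. Now I slide it left with a lighter press.

play_rows --targets '[{"delta_pos":[-0.004,0,0],"turn":[0,0,0],"gripper":255},{"delta_pos":[-0.01,0.035,0],"turn":[0,0,0],"gripper":255},{"delta_pos":[-0.017,0.07,0],"turn":[0,0,0],"gripper":255},{"delta_pos":[-0.023,0.105,0],"turn":[0,0,0],"gripper":255},{"delta_pos":[-0.031,0.147,0],"turn":[0,0,0],"gripper":255},{"delta_pos":[-0.031,0.147,0],"turn":[0,0,0],"gripper":255},{"delta_pos":[-0.031,0.147,0],"turn":[0,0,0],"gripper":255}]'

```text
time_s: 12.0
eef_pos: [0.5702, -0.1948, 0.0242]
eef_rot: [-0.001, -0.091, 0.996, -0.001]
ft_force: [-4.1, -2.5, -2.0]
width: 0.0124
```

```bash
python3 look.py w10 100
```

```text
edge [-0.1845  0.448 ] 0.00013 200 yaw 0.1825
stock inner x_b [np.float64(-0.0003), np.float64(0.0)]
tcp [ 0.5702 -0.1949  0.0241] F [-4.27 -2.35 -1.72] along ex -4.62 ey -1.54 tq [-0.523  0.954  0.041]
z stock/blade [np.float64(0.0384), np.float64(0.0387), np.float64(0.0214), np.float64(0.0213)]
```

View pics/w10.png

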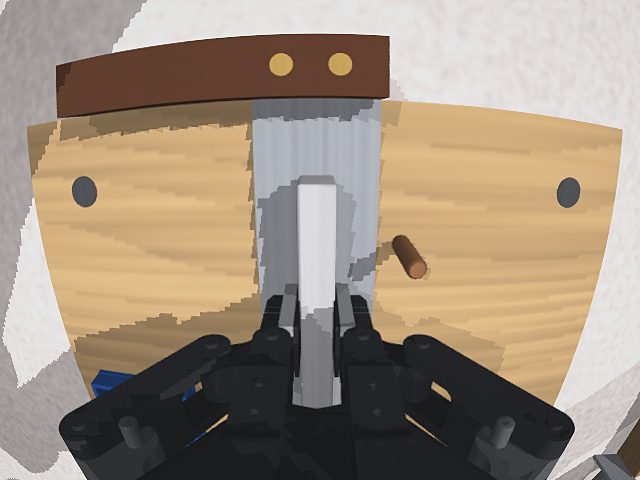

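The flush stock has slid left. The dowel foot's right-hand side, at u≈393, is about 6 mm from the blade edge at u≈377.

play_rows --targets '[{"delta_pos":[-0.005,0.025,0],"turn":[0,0,0],"gripper":255},{"delta_pos":[-0.009,0.05,0],"turn":[0,0,0],"gripper":255},{"delta_pos":[-0.009,0.05,0],"turn":[0,0,0],"gripper":255},{"delta_pos":[-0.009,0.05,0],"turn":[0,0,0],"gripper":255}]'

```text
time_s: 12.45
eef_pos: [0.5693, -0.1902, 0.0241]
eef_rot: [-0.001, -0.091, 0.996, -0.001]
ft_force: [-4.5, -2.8, -2.7]
width: 0.0124
```

play_rows --targets '[{"delta_pos":[-0.002,0.01,0],"turn":[0,0,0],"gripper":255},{"delta_pos":[-0.002,0.01,0],"turn":[0,0,0],"gripper":255},{"delta_pos":[-0.002,0.01,0],"turn":[0,0,0],"gripper":255}]'

```text
time_s: 12.75
eef_pos: [0.5692, -0.1896, 0.0242]
eef_rot: [-0.0, -0.091, 0.996, -0.001]
ft_force: [-3.8, -3.2, -2.5]
width: 0.0125
```

```bash
python3 look.py w11 95
```

```text
edge [-0.1842  0.448 ] 0.00013 200 yaw 0.1822
stock inner x_b [np.float64(-0.0003), np.float64(0.0001)]
tcp [ 0.5692 -0.1896  0.0242] F [-4.19 -3.05 -2.22] along ex -4.67 ey -2.24 tq [-0.784  0.889  0.111]
z stock/blade [np.float64(0.0383), np.float64(0.0388), np.float64(0.0214), np.float64(0.0213)]
```

play_rows --targets '[{"delta_pos":[-0.002,0.01,0],"turn":[0,0,0],"gripper":255},{"delta_pos":[-0.002,0.01,0],"turn":[0,0,0],"gripper":255},{"delta_pos":[-0.002,0.01,0],"turn":[0,0,0],"gripper":255}]'

```text
time_s: 13.1
eef_pos: [0.569, -0.1886, 0.0242]
eef_rot: [-0.0, -0.091, 0.996, -0.001]
ft_force: [-3.8, -3.6, -2.4]
width: 0.0127
```

```bash
python3 look.py w12 95
python3 - <<'E'
from edge import *
z=np.load('w12.npz'); save('c12.png',cv2.resize(z['im'][80:320,220:460],(720,720)[:2] if 0 else (600,600),interpolation=cv2.INTER_CUBIC))
E
```

```text
edge [-0.1841  0.448 ] 0.00013 200 yaw 0.1821
stock inner x_b [np.float64(-0.0003), np.float64(0.0001)]
tcp [ 0.569  -0.1886  0.0242] F [-4.14 -3.68 -2.46] along ex -4.74 ey -2.87 tq [-0.822  0.934  0.056]
z stock/blade [np.float64(0.0384), np.float64(0.0388), np.float64(0.0213), np.float64(0.0213)]
```

View pics/c12.png

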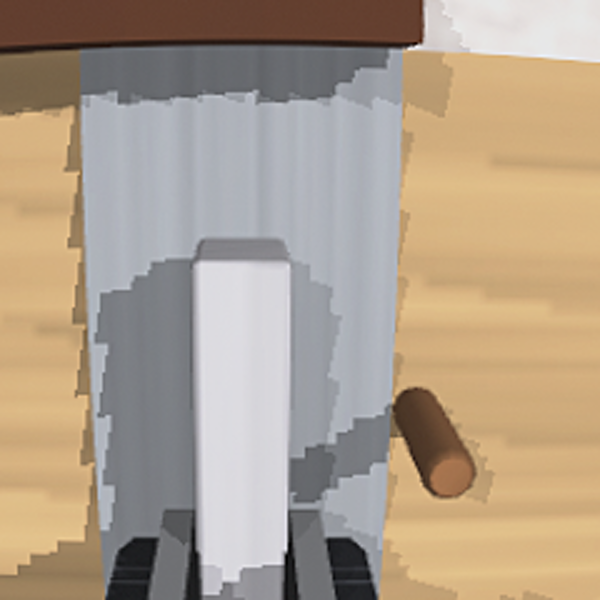

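The crop shows a gap of about 1 mm left between the blade edge (390,400) and the dowel foot (398,400).

play_rows --targets '[{"delta_pos":[-0.002,0.01,0],"turn":[0,0,0],"gripper":255},{"delta_pos":[-0.002,0.01,0],"turn":[0,0,0],"gripper":255},{"delta_pos":[-0.002,0.01,0],"turn":[0,0,0],"gripper":255},{"delta_pos":[-0.003,0.015,0],"turn":[0,0,0],"gripper":255},{"delta_pos":[-0.003,0.015,0],"turn":[0,0,0],"gripper":255},{"delta_pos":[-0.003,0.015,0],"turn":[0,0,0],"gripper":255}]'

```text
time_s: 13.75
eef_pos: [0.5688, -0.1874, 0.0242]
eef_rot: [-0.0, -0.091, 0.996, -0.002]
ft_force: [-4.4, -4.5, -2.7]
width: 0.0125
```

```bash
cat > dow.py <<'E'
from edge import *
import sys
for n in sys.argv[1:]:
    z=np.load(n+'.npz'); hsv=cv2.cvtColor(z['im'],cv2.COLOR_RGB2HSV)
    m=((hsv[...,0]<14)&(hsv[...,1]>100)).astype(np.uint8); m[:200]=0; m[300:]=0; m[:,:360]=0; m[:,470:]=0
    c=max(cv2.findContours(m,0,1)[0],key=cv2.contourArea)[:,0]; lo=c[c[:,1]<c[:,1].min()+12]
    u=lo[:,0].min(); v=np.median(lo[lo[:,0]==u][:,1]); P=wray(z,[[u-.5,v],[(c[:,0].max()+.5),v]],.018)
    g=cv2.cvtColor(z['im'],cv2.COLOR_RGB2GRAY); s=hsv[int(v),:,1].astype(int); e=[k for k in range(340,u+1) if s[k]>60][0]
    # big dots centre (fixed marks on the board)
    M=((hsv[...,2]<95)&(hsv[...,1]<60)).astype(np.uint8); M[:150]=0;M[250:]=0;M[:,:540]=0
    k=max(cv2.findContours(M,0,1)[0],key=cv2.contourArea); (cx,cy),_,_=cv2.fitEllipse(k)
    k2=wray(z,[cx,cy],.018)[0]
    print(n,'dowel right side px',u,v,'blade edge px',e,'gap mm %.2f'%(1e3*np.linalg.norm(P[0]-wray(z,[e-.5,v],.0195)[0])),'left dot',k2[:2].round(4))
E
python3 look.py w13 95; python3 dow.py w5 w9 w10 w11 w12 w13
```

```text
edge [-0.1843  0.448 ] 0.00013 200 yaw 0.1822
stock inner x_b [np.float64(-0.0003), np.float64(0.0)]
tcp [ 0.5688 -0.1874  0.0242] F [-4.12 -3.93 -2.98] along ex -4.76 ey -3.12 tq [-0.863  0.821  0.104]
z stock/blade [np.float64(0.0383), np.float64(0.0389), np.float64(0.0213), np.float64(0.0213)]
w5 dowel right side px 423 251.5 blade edge px 376 gap mm 21.46 left dot [ 0.4991 -0.085 ]
w9 dowel right side px 423 243.5 blade edge px 377 gap mm 20.90 left dot [ 0.4992 -0.085 ]
w10 dowel right side px 392 243.0 blade edge px 377 gap mm 7.02 left dot [ 0.4992 -0.085 ]
w11 dowel right side px 380 243.5 blade edge px 377 gap mm 2.23 left dot [ 0.4992 -0.085 ]
w12 dowel right side px 377 243.5 blade edge px 377 gap mm 1.61 left dot [ 0.4991 -0.0849]
w13 dowel right side px 376 244.5 blade edge px 376 gap mm 1.61 left dot [ 0.4992 -0.085 ]
```

play_rows --targets '[{"delta_pos":[-0.002,0.01,0],"turn":[0,0,0],"gripper":255},{"delta_pos":[-0.002,0.01,0],"turn":[0,0,0],"gripper":255},{"delta_pos":[-0.002,0.01,0],"turn":[0,0,0],"gripper":255},{"delta_pos":[-0.002,0.01,0],"turn":[0,0,0],"gripper":255}]'

```text
time_s: 14.2
eef_pos: [0.5688, -0.1873, 0.0243]
eef_rot: [-0.0, -0.091, 0.996, -0.002]
ft_force: [-4.8, -5.3, -3.1]
width: 0.0127
```

```bash
python3 look.py w14 95; python3 dow.py w14
```

```text
edge [-0.184  0.448] 0.00013 200 yaw 0.1819
stock inner x_b [np.float64(-0.0003), np.float64(0.0)]
tcp [ 0.5688 -0.1872  0.0243] F [-4.58 -5.36 -3.44] along ex -5.47 ey -4.44 tq [-1.093  0.75   0.142]
z stock/blade [np.float64(0.0383), np.float64(0.0388), np.float64(0.0213), np.float64(0.0213)]
w14 dowel right side px 376 244.0 blade edge px 376 gap mm 1.61 left dot [ 0.4992 -0.085 ]
```

play_rows --targets '[{"delta_pos":[-0.004,0.006,0],"turn":[0,0,0],"gripper":255},{"delta_pos":[-0.006,0.009,0],"turn":[0,0,0],"gripper":255},{"delta_pos":[-0.006,0.009,0],"turn":[0,0,0],"gripper":255},{"delta_pos":[-0.006,0.009,0],"turn":[0,0,0],"gripper":255}]'

```text
time_s: 14.65
eef_pos: [0.5687, -0.1871, 0.0244]
eef_rot: [0.001, -0.091, 0.996, -0.003]
ft_force: [-1.9, -5.1, -4.4]
width: 0.0129
```

```bash
python3 look.py w15 95; python3 dow.py w15
```

```text
edge [-0.1848  0.4479] 0.00014 200 yaw 0.1827
stock inner x_b [np.float64(-0.0005), np.float64(-0.0)]
tcp [ 0.5687 -0.1871  0.0244] F [-2.34 -5.55 -4.12] along ex -3.31 ey -5.04 tq [-1.246  0.509  0.142]
z stock/blade [np.float64(0.0382), np.float64(0.039), np.float64(0.0213), np.float64(0.0214)]
w15 dowel right side px 375 245.0 blade edge px 375 gap mm 1.61 left dot [ 0.4992 -0.085 ]
```

play_rows --targets '[{"delta_pos":[-0.001,-0.005,-0.003],"turn":[0,0,0],"gripper":255},{"delta_pos":[-0.001,-0.008,-0.003],"turn":[0,0,0],"gripper":255},{"delta_pos":[-0.001,-0.008,-0.003],"turn":[0,0,0],"gripper":255}]'

```text
time_s: 15.0
eef_pos: [0.5687, -0.1871, 0.0243]
eef_rot: [0.001, -0.091, 0.996, -0.002]
ft_force: [-3.8, -4.6, -2.7]
width: 0.0125
```

```bash
python3 look.py w16 95
```

```text
edge [-0.1844  0.448 ] 0.00013 200 yaw 0.1823
stock inner x_b [np.float64(-0.0004), np.float64(0.0)]
tcp [ 0.5687 -0.1871  0.0243] F [-3.64 -4.5  -2.59] along ex -4.40 ey -3.76 tq [-1.103  0.632  0.082]
z stock/blade [np.float64(0.0383), np.float64(0.039), np.float64(0.0213), np.float64(0.0213)]
```

play_rows --targets '[{"delta_pos":[0,0,0],"turn":[0,0,0],"gripper":210},{"delta_pos":[0,0,0],"turn":[0,0,0],"gripper":195},{"delta_pos":[0,0,0],"turn":[0,0,0],"gripper":180},{"delta_pos":[0,0,0],"turn":[0,0,0],"gripper":165},{"delta_pos":[0,0,0],"turn":[0,0,0],"gripper":165},{"delta_pos":[0,0,0],"turn":[0,0,0],"gripper":165}]'

```text
time_s: 15.65
eef_pos: [0.569, -0.1834, 0.0242]
eef_rot: [0.0, -0.092, 0.996, 0.0]
ft_force: [0.0, -0.6, -0.1]
width: 0.03
```

```bash
python3 look.py w17 95; python3 -c "
from h import *
z=np.load('w17.npz');save('c17.png',z['im'][60:380,160:520])
s=manip.sense();print(s['width'])"
```

```text
edge [-0.185   0.4479] 0.00013 200 yaw 0.183
stock inner x_b [np.float64(0.0006), np.float64(0.0008)]
tcp [ 0.5688 -0.1836  0.0241] F [-0.06 -0.58  0.08] along ex -0.16 ey -0.56 tq [-0.01  -0.013  0.012]
z stock/blade [np.float64(0.0379), np.float64(0.038), np.float64(0.0209), np.float64(0.021)]
0.030268980554302605
```

View pics/c17.png

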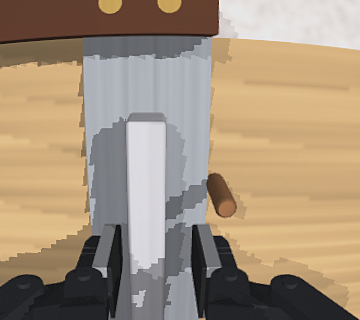

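Released. The blade's left edge is at the dowel foot (210,180 in the crop), and neither finger touches the rib. I'll centre the hand, then lift clear.

play_rows --targets '[{"delta_pos":[0.005,-0.03,0],"turn":[0,0,0],"gripper":165},{"delta_pos":[0.005,-0.03,0.1],"turn":[0,0,0],"gripper":165},{"delta_pos":[0.005,-0.03,0.35],"turn":[0,0,0],"gripper":165},{"delta_pos":[0.005,-0.03,0.7],"turn":[0,0,0],"gripper":165},{"delta_pos":[0.005,-0.03,1],"turn":[0,0,0],"gripper":165},{"delta_pos":[0.005,-0.03,1],"turn":[0,0,0],"gripper":165},{"delta_pos":[0.005,-0.03,1],"turn":[0,0,0],"gripper":165}]'

```text
time_s: 16.4
eef_pos: [0.5696, -0.1875, 0.1256]
eef_rot: [0.001, -0.092, 0.996, -0.0]
ft_force: [-0.8, 0.5, -0.7]
width: 0.0303
```

Run:
```python
from edge import *
im,d,p=snap('wrist'); np.savez('w18.npz',im=im,d=d,**p); save('w18.png',im); s=manip.sense(); print(s['eef_pos'],s['ft_force'],s['width'])
t,_,_=snap('top'); o=np.zeros((480,800,3),np.uint8); o[:,:400]=im[:,120:520]; o[:340,400:]=cv2.resize(t[130:300,330:530],(400,340),interpolation=cv2.INTER_CUBIC); save('f.png',o)
```

```text
[ 0.56864728 -0.18702196  0.12410178] [0.76571051 0.65076348 0.46938697] 0.029941052599590047
```

View pics/f.png

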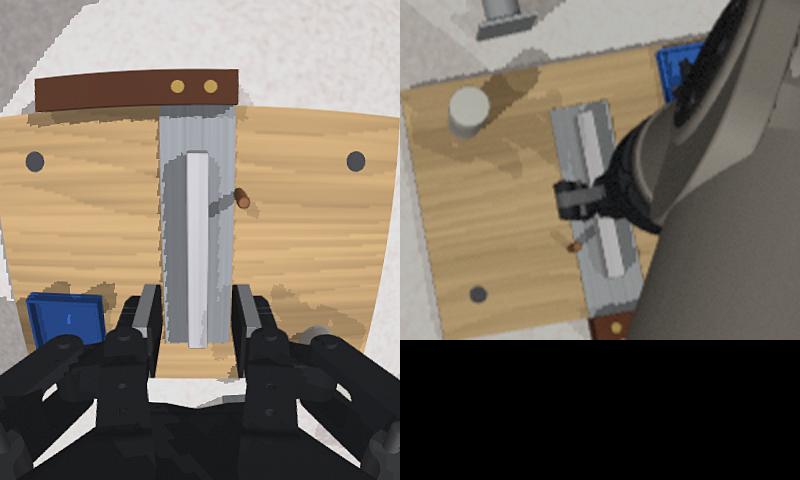

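Hand is clear. The stock lies along the edge and the blade edge is at the dowel foot (235,192 in the left half). A last numeric check follows.

Run:
```python
from edge import *
z=np.load('w18.npz'); f,sd,k=edge(z,range(372,500),103,140); yaw=-np.arctan(f[0]); print('edge',f,sd,yaw)
hsv=cv2.cvtColor(z['im'],cv2.COLOR_RGB2HSV); m=((hsv[...,0]<12)&(hsv[...,1]>110)&(hsv[...,2]>60)).astype(np.uint8); m[130:]=0;m[:55]=0
pts=[(u,np.nonzero(m[:,u])[0].max()+.5) for u in list(range(160,272))+list(range(282,355)) if m[:,u].any()]
P=wray(z,pts,.038); g=np.polyfit(P[:,1],P[:,0],1); print('stock yaw',-np.arctan(g[0]),len(pts))
for y in(P[:,1].min(),P[:,1].max()): print('end y %.3f x_b mm %.2f'%(y,1e3*(np.polyval(g,y)-np.polyval(f,y))*np.cos(yaw)))
ex=np.array([np.cos(yaw),np.sin(yaw)]);ey=np.array([-ex[1],ex[0]])
# blade left edge & dowel: rows 150-185 at blade
sat=hsv[...,1].astype(int)
b=[]
for v in range(130,180):
    c=[u for u in range(340,375) if sat[v,u]>60]; 
    if c:b.append((c[0]-.5,v))
B=wray(z,b,.0205)[:,:2]; D=wray(z,[[358,192]],.018)[0,:2]
print('blade left edge y rel dowel foot centre',np.median((B-D)@ey)*1e3)
C=wcloud(z['d'],z); print('heights blade',[np.median(C[v-3:v+4,u-3:u+4,2]).round(4) for u,v in((290,140),(345,140),(348,260))],'stock',[np.median(C[v-3:v+4,u-3:u+4,2]).round(4) for u,v in((170,95),(345,85))])
```

```text
edge [-0.18407846  0.448142  ] 0.00020364873815542726 0.18204057580803254
stock yaw 0.18431411564349418 185
end y -0.303 x_b mm 0.21
end y -0.181 x_b mm -0.07
blade left edge y rel dowel foot centre -3.1020651840220363
heights blade [np.float64(0.0211), np.float64(0.0206), np.float64(0.0211)] stock [np.float64(0.038), np.float64(0.0378)]
```

```bash
python3 -c "
from bench import manip
print(manip.finish_job())"
```

```text
the job is handed in; nothing more can be done
None
```

I lifted the try square off the carton by its rib and laid it on the board. I pressed the stock flush with the blade about 20 mm clear of the dowel, then slid it left until the blade met the dowel. Then I let go, raised the hand about 100 mm and handed the job in; it reported no verdict.

- **Press on the edge:** about 5 N, held for several tenths of a second. The stock's inner face measured within 0.3 mm of the edge.
- **Contact with the dowel:** the sideways force rose to about 5 N and the arm stopped advancing. I estimate at least 2–3 N of that was on the dowel and the rest was friction along the edge.
- **Final position:** the stock's ends measured +0.2 mm and −0.1 mm from the edge, and the blade lies flat (its top measured 21 mm above the table). The measured edge and a mark on the board stayed put to within about 0.5 mm.
- **Disagreements:**
  - The last check put the blade's left edge 3.1 mm from the dowel's centre, where 4 mm is touching; I take this as pixel error.
  - My gap estimate from the pictures stuck at 1.6 mm during contact, so I relied on the force and the arm stopping instead.
  - On the first approach the blade briefly dragged on the board's top with about 2.5 N. I raised it 0.6 mm and carried on.
- **Other objects:** I did not measure them again at the end, but I saw no sign of them being disturbed.

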